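# Unstack the condiment pots onto their coasters

## Task

The four lidded condiment pots have been left in two stacks: take the stacks apart and stand each pot in the middle of the wooden coaster that matches its shape and size (large round, large square, small round, small square), the square pots with their sides in line with the sides of their coasters. Keep the pots upright, set them down gently rather than dropping them, and leave the blue bowl and the glass jar where they are.

Things in the scene. Friction and masses are not known exactly. Their poses are not given: they have to be found in the camera images.
- large_round: Large round lidded condiment pot, white ceramic with straight upright sides and a flat wooden lid let into its top (4 mm in from the edge all round, standing 3 mm proud): diameter 60 mm, 70 mm high with the lid, which stays on. Mass about 0.2 to 0.45 kg. Stands on the table at the bottom of one of the two stacks, with one of the small pots (either) loose on its lid. Origin: centre of its underside; z up.
- large_square: Large square lidded condiment pot, white ceramic with straight upright sides and a flat wooden lid let into its top (4 mm in from the edge all round, standing 3 mm proud): 60 x 60 mm across the flats, 70 mm high with the lid, which stays on. Mass about 0.2 to 0.45 kg. Stands on the table at the bottom of one of the two stacks, with one of the small pots (either) loose on its lid. Origin: centre of its underside; z up; x and y square to its sides.
- small_round: Small round lidded condiment pot, white ceramic with straight upright sides and a flat wooden lid let into its top (4 mm in from the edge all round, standing 3 mm proud): diameter 42 mm, 55 mm high with the lid, which stays on. Mass about 0.1 to 0.22 kg. Stands loose on the lid of one of the two large pots (either), so its base starts 70 mm above the table, near the middle of that lid. Origin: centre of its underside; z up.
- small_square: Small square lidded condiment pot, white ceramic with straight upright sides and a flat wooden lid let into its top (4 mm in from the edge all round, standing 3 mm proud): 42 x 42 mm across the flats, 55 mm high with the lid, which stays on. Mass about 0.1 to 0.22 kg. Stands loose on the lid of one of the two large pots (either), so its base starts 70 mm above the table, near the middle of that lid. Origin: centre of its underside; z up; x and y square to its sides.
- coaster_large_round: Large round dark wooden coaster, fixed flat on the table, diameter 88 mm, 6 mm thick, no rim; the place of the large round pot. Origin: centre of its underside, on the table, 6 mm below its top; z up.
- coaster_large_square: Large square dark wooden coaster, fixed flat on the table, 88 x 88 mm, 6 mm thick, no rim; the place of the large square pot. Origin: centre of its underside, on the table, 6 mm below its top; z up, x and y square to its sides.
- coaster_small_round: Small round dark wooden coaster, fixed flat on the table, diameter 66 mm, 6 mm thick, no rim; the place of the small round pot. Origin: centre of its underside, on the table, 6 mm below its top; z up.
- coaster_small_square: Small square dark wooden coaster, fixed flat on the table, 66 x 66 mm, 6 mm thick, no rim; the place of the small square pot. Origin: centre of its underside, on the table, 6 mm below its top; z up, x and y square to its sides.
- bowl: Bystander: open blue ceramic bowl, 110 mm across the rim, 55 mm high, loose on the table beside the farther stack. Origin: centre of its underside.
- jar: Bystander: glass jar with a steel screw-top lid, 68 mm in diameter, 110 mm high, loose on the table beside the farther stack. Origin: centre of its underside.
Things that resemble listed ones, but are neither listed nor needed, are in the scene too. Leave any purple look-alike of the large_round alone.

How it is judged:
By the outcome, as a careful person would: the job done as asked, in the order asked, and still so for the second after the job is handed in, with the robot touching nothing.
It also fails if it takes over 107 s, if anything falls off the work surface, if the arm or the gripper's body presses on something with over 40 N, if the wrist force passes 120 N, or if a joint passes its speed limit or range.

## Robot

A 6-joint arm with a two-finger parallel gripper is mounted at the origin on the work surface. World frame = base frame: x ahead of the robot, y to its left, z up, the work surface at z = 0. Lengths are in mm, angles in rad, forces in N, time in s.
With the tool pointing down it reaches from about 350 to 775 mm from the base axis. Payload 7.3 kg.
Tool frame: the origin (TCP) lies midway between the tips of the shut fingers; the grasp point (between the pads) lies 19 mm behind it; z points along the fingers, y is the line along which they close (so a half turn about z gives the same grasp; the last joint's range is limited). The gripper opens to 92 mm and grips with 3 to 60 N. Pads are 19 mm wide; open, the fingers measure 130 mm over their backs; the gripper's body (75 mm by 190 mm) begins 47 mm behind the grasp point.
Start: joints at [1.199, 0.342, 1.524, -0, 1.275, -0.146], TCP at [117.524, 511.696, 226.741] pointing down, gripper open.
Joint ranges: [-2.53, 2.53], [-0.77, 2.02], [0.04, 2.7], [-1, 4.14], [0.28, 2.66], [-3.11, 3.11]. Speed limits (rad/s): [2.57, 2.57, 3.14, 3.14, 3.14, 3.14].

## Interface

Orientations are given as [roll, pitch, yaw] about the fixed x, y, z axes, in that order (R = Rz(yaw) Ry(pitch) Rx(roll)).
In Python, from plant import readout, vision, order, models gives the robot as it stands. The module is installed in compiled form; this text tells all that it offers.
- The arm moves only by the tool step_arm, never from a script. Its argument "series" is text: rows parted by semicolons, each of 7 numbers parted by spaces: the gripper's target within -1 to 1 (shut at 1, half-way at 0, fully open at -1), then the shift along the tool's x, y, z each as a share of 80 mm, from -1 to 1, then the turn, a rotation vector about the tool's x, y, z each as a share of 2 pi rad, from -1 to 1. In form: jaw x y z ax ay az; .... A call has 1 to 20 rows; each row is the pose to reach, as a shift and turn from the pose commanded when the call began, along the tool's axes at that moment, turning the shorter way round; what a row does not reach only later rows make up. A row lasts 1/10 s, in which the tool goes at most 50 mm and 8.59 degrees, less where a joint would pass 70% of its speed; a pose out of reach is approached as far as the arm can. A call with a number of a shift or a turn outside -1 to 1 is refused whole. A call with a gripper value outside its range is refused whole. The fingers move at their own pace and stop on an object; the grip force is fixed at half the most. Time passes only in rows, so rows that repeat a pose let the fingers close. It gives the time, the measured TCP pose, the force, the opening and the grip force at its end, in the units of the state.
- readout.get_obs(): the state, without advancing time (a new reading comes with each control period).
- vision.capture(name): name is "scene" or "top"; returns a dict with "frame" (480x640x3 uint8, red, green, blue), "depth" (480x640 float32, mm along the optical axis (not along the pixel's ray), 0 where there is no reading), "fovy" (degrees; the focal length in pixels is half the picture's height over the tangent of half this angle, whatever the lens; pixels are square), "cx", "cy" (the principal point, pixels), "k1" (the pictures are not rectified: a ray, as slopes to the right and down, at radius r is drawn at 1 + k1 r^2 times it, then the intrinsics apply), "rvec" (rotation vector, rad) and "tvec" (3), from world to camera coordinates, as OpenCV has them. Camera axes: x right, y down, z forward; pixel columns grow to the right and rows downward; lengths in mm; the calibration is good to about 2 mm. A picture is of the moment at which its call begins.
- order.close_job(): hands the job in; it is judged then, once.
Trained networks look in a picture, given as the dict that the camera call returned (one of the last four; its "shot" number tells which), for a name from the list of things; names that differ only in an ending like _2 or _b are one class to them, and where a whole thing is asked for, a point or a joint stands for the part that bears it (a point fixed in the world has none). Each returns a list of dicts, best first, with "p" (0 to 1); they miss things now and then, are a little off and sometimes report something else, mostly with a low value. They report only what shows in the picture. A call takes as long as a camera call. They do not tell look-alikes from the thing itself.
- models.look_for(picture, thing): "position" ([column, row] in pixels, amid what is visible of it).
- models.pinpoint(picture, thing): "position" ([column, row] in pixels: a listed point, or the origin of a listed thing).
The state is a dict: "time": time; "joint_positions": joint angles; "dq": joint speeds; "tau": joint torques, N m; "tool_pos": TCP position; "tcp_rot": TCP orientation; "contact_force": force on the tool from outside, world axes, zero at the start; "moment": the same for the moment, N m; "grip_width": finger opening in mm; "finger_force": force on a finger pad.
Only numpy, scipy, OpenCV 4.12 (cv2) and the standard library are available. Lean on these libraries where they do the work, as an engineer would, in place of code of your own. Each camera call takes 0.05 s, during which the arm holds its last target. There are 200 camera calls.

## Working session

There is one attempt and no reset: what is moved stays moved. The work goes in short steps, Python scripts to look and compute and a tool call to move; the robot and the scene stay as the last step left them, time stands still between calls to the robot, and variables do not carry over. Pictures are saved under pics/ and viewed, at most 14 in all, crops included, and the job is handed in when it is done.

Besides the shell and the picture viewer there is one more tool, called after ">>>" as a command line: name --argument value ..., lists and objects as JSON in quotes. step_arm: Moves the arm, as the interface text tells. Shift numbers are shares of 80 mm and turn numbers shares of 2 pi rad, none past 1 either way. Its arguments: {"type":"object","properties":{"series":{"type":"string"}},"required":["series"]}

```bash
mkdir -p pics; cat > h.py <<'E'
import numpy as np, cv2
from plant import readout, vision, order, models
def K(c):
    f=240/np.tan(np.radians(c["fovy"])/2); return f
def world(c,u,v,d=None,z=None):
    """pixel arrays -> world, by depth d or on plane z"""
    f=K(c); u=np.atleast_1d(np.asarray(u,float)); v=np.atleast_1d(np.asarray(v,float))
    x=(u-c["cx"])/f; y=(v-c["cy"])/f; a,b=x.copy(),y.copy()
    for _ in range(10):
        s=1+c["k1"]*(a*a+b*b); a=x/s; b=y/s
    R=cv2.Rodrigues(np.asarray(c["rvec"],float))[0]; t=np.asarray(c["tvec"],float).ravel()
    rays=np.stack([a,b,np.ones_like(a)],-1); o=-R.T@t; w=rays@R
    if d is None: d=(z-o[2])/w[:,2]
    return o+w*np.atleast_1d(d)[:,None]
def cloud(c):
    v,u=np.mgrid[:480,:640]; return world(c,u.ravel(),v.ravel(),c["depth"].ravel()).reshape(480,640,3)
E
python3 - <<'E'
from h import *
for n in ("scene","top"):
    c=vision.capture(n); cv2.imwrite(f"pics/{n}0.png",c["frame"][:,:,::-1]); np.save(n+"0.npy",c,allow_pickle=True)
    print(n,{k:c[k] for k in("fovy","cx","cy","k1","rvec","tvec")})
    for t in ["large_round","large_square","small_round","small_square","coaster_large_round","coaster_large_square","coaster_small_round","coaster_small_square"]:
        print(t,[(np.round(r["position"]).tolist(),round(r["p"],2)) for r in models.look_for(c,t)])
o=readout.get_obs();print(o["time"],o["tcp_rot"],o["tool_pos"])
E
```

```text
scene {'fovy': 45.44574465460808, 'cx': 311.14283616712515, 'cy': 243.76680315204783, 'k1': -0.07862139732974334, 'rvec': array([ 0.93220317,  2.6163241 , -0.92692731]), 'tvec': array([ 392.28708483, -219.96009046, 1430.99640296])}
large_round [([388.0, 231.0], 0.92), ([305.0, 213.0], 0.88), ([330.0, 256.0], 0.62), ([350.0, 205.0], 0.61)]
large_square [([276.0, 283.0], 0.92)]
small_round [([274.0, 257.0], 0.75)]
small_square [([272.0, 259.0], 0.7), ([334.0, 230.0], 0.57)]
coaster_large_round [([402.0, 290.0], 0.69)]
coaster_large_square [([289.0, 188.0], 0.72)]
coaster_small_round [([215.0, 180.0], 0.79)]
coaster_small_square [([412.0, 389.0], 0.78)]
top {'fovy': 47.22766728705799, 'cx': 315.96273020164784, 'cy': 242.55807585758356, 'k1': -0.08433106008594751, 'rvec': array([ 2.20976003, -2.15291965,  0.09696577]), 'tvec': array([ -27.23411185,  533.23468029, 1295.35475351])}
large_round [([347.0, 272.0], 0.96), ([326.0, 310.0], 0.82), ([280.0, 319.0], 0.76), ([307.0, 263.0], 0.55)]
large_square [([305.0, 217.0], 0.94), ([296.0, 262.0], 0.36)]
small_round [([308.0, 205.0], 0.57), ([384.0, 188.0], 0.45), ([306.0, 259.0], 0.28)]
small_square [([296.0, 262.0], 0.93)]
coaster_large_round []
coaster_large_square [([389.0, 289.0], 0.91)]
coaster_small_round [([450.0, 243.0], 0.81)]
coaster_small_square [([170.0, 229.0], 0.69)]
0.9 [ 3.14145154e+00 -8.49976448e-06  2.91576966e+00] [117.52175066 511.71692178 226.75337616]
```

View pics/scene0.png

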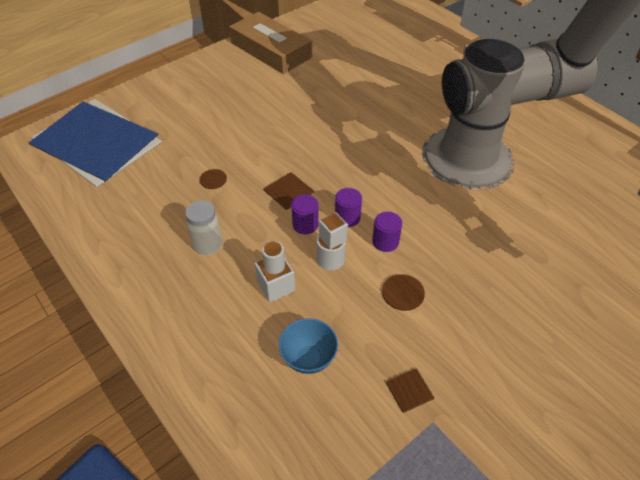

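View pics/top0.png

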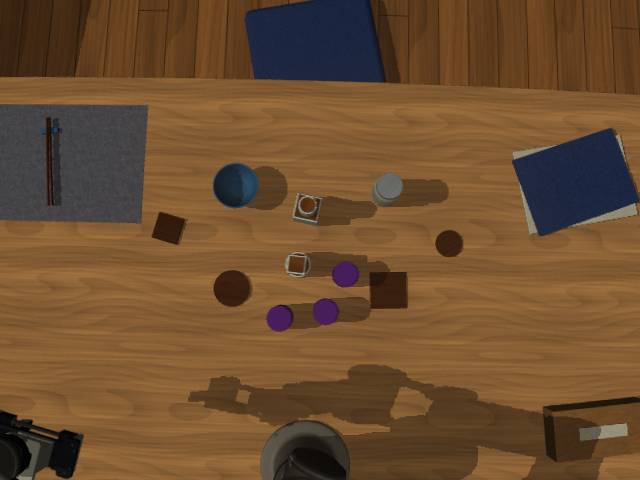

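The top view shows small square on large round at (297,265) and small round on large square at (307,210). Three purple decoys are at (346,274), (326,311) and (280,318). Coasters: large round (232,288), large square (389,290), small round (449,243), small square (168,228). Next I'll measure poses from depth and colour.

```bash
cat >> h.py <<'E'
def blobs(c,mask,P):
    n,l,s,ce=cv2.connectedComponentsWithStats(mask.astype(np.uint8)); out=[]
    for i in range(1,n):
        if s[i,4]<60: continue
        cn=cv2.findContours((l==i).astype(np.uint8),cv2.RETR_EXTERNAL,cv2.CHAIN_APPROX_NONE)[0][0][:,0,:]
        h=np.nanmedian(P[l==i][:,2]); q=world(c,cn[:,0],cn[:,1],z=h)[:,:2].astype(np.float32)
        r=cv2.minAreaRect(q); m=cv2.moments(q.reshape(-1,1,2)); fill=m["m00"]/(r[1][0]*r[1][1])
        out.append(dict(px=ce[i].round().tolist(),z=round(float(h),1),cen=np.round(r[0],1).tolist(),mom=[round(m["m10"]/m["m00"],1),round(m["m01"]/m["m00"],1)],size=np.round(r[1],1).tolist(),ang=round(r[2],1),fill=round(fill,2)))
    return out
E
python3 - <<'E'
from h import *
c=np.load("top0.npy",allow_pickle=True).item(); P=cloud(c); P[c["depth"]==0]=np.nan
X,Y,Z=P[...,0],P[...,1],P[...,2]
roi=(X>250)&(X<800)&(abs(Y)<450)
print("table z",np.nanmedian(Z[roi]))
for nm,lo,hi in (("small",115,135),("large",60,80),("any",25,60),("jar",100,115)):
    print(nm); [print(b) for b in blobs(c,roi&(Z>lo)&(Z<hi),P)]
hsv=cv2.cvtColor(c["frame"],cv2.COLOR_RGB2HSV); 
for p in [(232,288),(389,290),(449,243),(168,228),(330,230),(420,350)]: print(p,hsv[p[1],p[0]],Z[p[1],p[0]].round(1))
print("coasters"); [print(b) for b in blobs(c,roi&(Z>3)&(Z<12),P)]
print("coasters col"); [print(b) for b in blobs(c,roi&(Z<25)&(hsv[...,2]<85)&(hsv[...,0]<20),P)]
E
```

```text
table z 1.0923179764556608
small
{'px': [307.0, 205.0], 'z': 124.3, 'cen': [608.6, 10.4], 'mom': [608.8, 10.2], 'size': [40.5, 37.9], 'ang': 1.5, 'fill': 0.81}
{'px': [296.0, 264.0], 'z': 124.5, 'cen': [476.5, 31.0], 'mom': [476.4, 31.0], 'size': [41.7, 41.9], 'ang': 85.2, 'fill': 0.9}
large
{'px': [306.0, 209.0], 'z': 69.1, 'cen': [611.0, 11.1], 'mom': [611.1, 11.1], 'size': [59.7, 60.7], 'ang': 79.3, 'fill': 0.93}
{'px': [302.0, 264.0], 'z': 68.9, 'cen': [478.0, 23.2], 'mom': [479.1, 16.8], 'size': [44.8, 58.3], 'ang': 86.2, 'fill': 0.18}
{'px': [345.0, 274.0], 'z': 70.1, 'cen': [458.9, -83.0], 'mom': [459.2, -82.2], 'size': [55.3, 57.7], 'ang': 1.4, 'fill': 0.81}
{'px': [325.0, 312.0], 'z': 69.7, 'cen': [371.3, -38.5], 'mom': [371.5, -38.0], 'size': [58.3, 56.7], 'ang': 46.5, 'fill': 0.78}
{'px': [279.0, 318.0], 'z': 69.6, 'cen': [353.1, 65.9], 'mom': [353.6, 66.1], 'size': [58.3, 58.1], 'ang': 46.7, 'fill': 0.77}
any
{'px': [234.0, 183.0], 'z': 43.6, 'cen': [665.0, 182.4], 'mom': [664.9, 182.3], 'size': [106.5, 108.0], 'ang': 1.4, 'fill': 0.79}
{'px': [378.0, 199.0], 'z': 42.2, '
[... 1395 characters left out ...]
347.7], 'size': [72.2, 66.6], 'ang': 75.2, 'fill': 0.9}
{'px': [449.0, 243.0], 'z': 6.7, 'cen': [542.0, -338.0], 'mom': [542.2, -338.2], 'size': [65.6, 65.1], 'ang': 46.1, 'fill': 0.77}
{'px': [322.0, 264.0], 'z': 0.8, 'cen': [482.7, -36.8], 'mom': [483.6, -29.4], 'size': [46.2, 87.6], 'ang': 1.5, 'fill': 0.37}
{'px': [386.0, 288.0], 'z': 6.0, 'cen': [432.7, -174.8], 'mom': [430.2, -185.8], 'size': [103.9, 123.6], 'ang': 1.3, 'fill': 0.66}
{'px': [232.0, 288.0], 'z': 6.3, 'cen': [419.7, 186.6], 'mom': [419.6, 187.3], 'size': [86.9, 87.3], 'ang': 2.2, 'fill': 0.77}
{'px': [353.0, 315.0], 'z': 0.2, 'cen': [363.6, -101.6], 'mom': [360.5, -111.2], 'size': [75.0, 16.7], 'ang': 72.4, 'fill': 0.25}
```

```bash
cat >> h.py <<'E'
def ortho(c,x,y,z,half=60,s=2,img=None):
    """rectified patch: up = +x, left = +y, s px/mm"""
    n=2*half*s; g=(np.arange(n)+.5)/s-half
    gx,gy=np.meshgrid(-g,-g,indexing="ij"); W=np.stack([x+gx,y+gy,np.full_like(gx,z)],-1).reshape(-1,3)
    f=K(c); p=cv2.projectPoints(W,np.asarray(c["rvec"],float),np.asarray(c["tvec"],float),np.array([[f,0,c["cx"]],[0,f,c["cy"]],[0,0,1.]]),np.array([c["k1"],0,0,0,0]))[0].reshape(n,n,2).astype(np.float32)
    return cv2.remap(c["frame"] if img is None else img,p[...,0],p[...,1],cv2.INTER_CUBIC)
E
python3 - <<'E'
from h import *
c=np.load("top0.npy",allow_pickle=True).item()
L=[("cLR",419.7,187,6),("cLS",424.5,-188,6),("cSR",542,-338,6),("cSS",561.5,347,6),("LS",611,11,67),("SR",608.7,10.3,122),("LR",478,28,67),("SSq",476.5,31,122)]
T=[]
for n,x,y,z in L:
    o=cv2.convertScaleAbs(ortho(c,x,y,z,50,2),alpha=1.6); cv2.line(o,(100,95),(100,105),(0,255,0),1);cv2.line(o,(95,100),(105,100),(0,255,0),1); cv2.putText(o,n,(3,12),0,.4,(255,255,0)); T.append(o)
cv2.imwrite("pics/ortho.png",np.vstack([np.hstack(T[:4]),np.hstack(T[4:])])[:,:,::-1])
E
```

```text
(no output)
```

View pics/ortho.png

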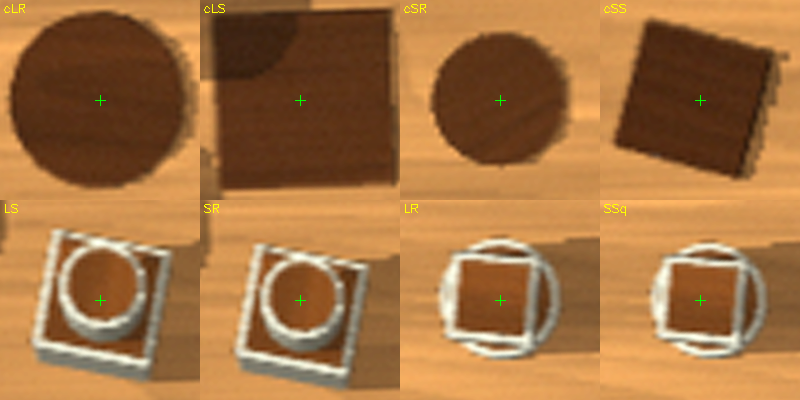

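```bash
cat >> h.py <<'E'
from scipy.optimize import minimize
def fit(c,shape,size,x,y,z,th=0.,sgn=1,w=3.):
    """max contrast of saturation (inside band minus outside band) along the outline; th deg"""
    s=3;half=70
    S=cv2.cvtColor(ortho(c,x,y,z,half,s),cv2.COLOR_RGB2HSV)[...,1].astype(float); S=np.clip(S,0,220)*sgn
    g=half-(np.arange(2*half*s)+.5)/s; gx,gy=np.meshgrid(g,g,indexing="ij")
    def cost(p):
        a=np.radians(p[2]*3); dx,dy=gx-p[0],gy-p[1]
        u,v=dx*np.cos(a)+dy*np.sin(a),-dx*np.sin(a)+dy*np.cos(a)
        d=(np.hypot(u,v) if shape=="r" else np.maximum(abs(u),abs(v)))-size/2
        k=np.exp(-(d/w)**2); q=np.tanh(d/1.)
        return (S*k*q).sum()/k.sum()
    best=None
    for st in [(0,0),(2,2),(-2,2),(2,-2),(-2,-2)]:
        r=minimize(cost,[*st,th/3],method="Nelder-Mead",options=dict(initial_simplex=[[*st,th/3],[st[0]+2,st[1],th/3],[st[0],st[1]+2,th/3],[st[0],st[1],th/3+1]]))
        if best is None or r.fun<best.fun: best=r
    p=best.x; return round(x+p[0],1),round(y+p[1],1),round(p[2]*3,1) if shape=="s" else 0,round(best.fun,1)
E
cat > m0.py <<'E'
from h import *
c=np.load("top0.npy",allow_pickle=True).item()
for n,a in dict(cLR=("r",88,419.7,187,6),cLS=("s",88,424.5,-190,6,2),cSR=("r",66,542,-338,6),cSS=("s",66,561.5,349,6,-15),SR=("r",34,608.7,10.3,125),SSq=("s",34,476.5,31,125,-5)).items(): print(n,fit(c,*a))
E
python3 m0.py
```

```text
cLR (np.float64(419.5), np.float64(188.5), 0, np.float64(-4.7))
cLS (np.float64(424.5), np.float64(-189.8), np.float64(2.1), np.float64(-3.4))
cSR (np.float64(542.0), np.float64(-337.5), 0, np.float64(-2.2))
cSS (np.float64(561.9), np.float64(350.3), np.float64(-15.3), np.float64(-3.3))
SR (np.float64(609.6), np.float64(8.8), 0, np.float64(-34.6))
SSq (np.float64(476.5), np.float64(29.9), np.float64(-5.3), np.float64(-37.1))
```

```bash
cat > plan.py <<'E'
from h import *
from plant import readout
def here():
    o=readout.get_obs(); p=o["tool_pos"]; return np.array([*p,np.degrees(o["tcp_rot"][2])])
def plan(wps,start=None):
    """wps: (x,y,z,yaw_deg,jaw,mm_per_row,hold_rows); prints calls"""
    cur=here() if start is None else np.array(start,float); base=cur.copy(); rows=[]; t=0
    def rel(p):
        y=np.radians(base[3]); d=p[:3]-base[:3]
        return np.array([d[0]*np.cos(y)+d[1]*np.sin(y), d[0]*np.sin(y)-d[1]*np.cos(y), -d[2]])/80, -(p[3]-base[3])/360
    def flush():
        nonlocal rows
        if rows: print("; ".join(rows)); rows=[]
    for x,y,z,yaw,jaw,v,hold in wps:
        dst=np.array([x,y,z,yaw],float); d=dst-cur; d[3]=(d[3]+180)%360-180
        n=max(1,int(np.ceil(np.linalg.norm(d[:3])/v)),int(np.ceil(abs(d[3])/8)))
        for i in list(range(1,n+1))+[n]*hold:
            p=cur+d*i/n; s,a=rel(p)
            if len(rows)==20 or abs(s).max()>1: flush(); base=last.copy(); s,a=rel(p)
            last=p; t+=1
            rows.append(" ".join(f"{q:.4g}" if k==6 else f"{round(q,3)+0:g}" for k,q in enumerate([jaw,*s,0,0,round(a,4)])))
        cur=cur+d
    flush(); print("rows",t,"end",cur.round(1))
E
python3 -c "
from plan import *
print(here())
plan([(476.5,30.4,180,85,-1,42,1),(476.5,30.4,84,85,-1,25,2)])"
```

```text
[117.52175066 511.71692178 226.75337616 167.06129578]
-1 -0.381 -0.324 0.039 0 0 0.0152; -1 -0.763 -0.648 0.078 0 0 0.0304
-1 -0.436 -0.246 0.039 0 0 0.0152; -1 -0.872 -0.491 0.078 0 0 0.0304
-1 -0.475 -0.158 0.039 0 0 0.0152; -1 -0.949 -0.317 0.078 0 0 0.0304
-1 -0.496 -0.065 0.039 0 0 0.0152; -1 -0.992 -0.131 0.078 0 0 0.0304
-1 -0.499 0.03 0.039 0 0 0.0152; -1 -0.999 0.06 0.078 0 0 0.0304
-1 -0.485 0.124 0.039 0 0 0.0152; -1 -0.969 0.248 0.078 0 0 0.0304
-1 -0.452 0.214 0.039 0 0 0.0152; -1 -0.905 0.428 0.078 0 0 0.0304
-1 -0.404 0.296 0.039 0 0 0.0152; -1 -0.404 0.296 0.039 0 0 0.0152; -1 -0.404 0.296 0.339 0 0 0.0152; -1 -0.404 0.296 0.639 0 0 0.0152; -1 -0.404 0.296 0.939 0 0 0.0152
-1 0 0 0.3 0 0 -0; -1 0 0 0.3 0 0 -0; -1 0 0 0.3 0 0 -0
rows 22 end [476.5  30.4  84.   85. ]
```

>>> step_arm --series "-1 -0.381 -0.324 0.039 0 0 0.0152; -1 -0.763 -0.648 0.078 0 0 0.0304"

```text
time: 1.1
tool_pos: [165.5, 447.1, 220.2]
tcp_rot: [3.141, 0.0, 2.723]
contact_force: [0.1, 0.5, 0.0]
grip_width: 92.0
finger_force: 0.0
```

>>> step_arm --series "-1 -0.436 -0.246 0.039 0 0 0.0152; -1 -0.872 -0.491 0.078 0 0 0.0304"

```text
time: 1.3
tool_pos: [213.9, 382.1, 214.2]
tcp_rot: [3.141, 0.0, 2.531]
contact_force: [1.5, -0.6, 0.2]
grip_width: 91.7
finger_force: 0.0
```

>>> step_arm --series "-1 -0.475 -0.158 0.039 0 0 0.0152; -1 -0.949 -0.317 0.078 0 0 0.0304"

```text
time: 1.5
tool_pos: [261.9, 317.9, 208.1]
tcp_rot: [3.141, 0.0, 2.339]
contact_force: [-0.3, -0.4, -0.9]
grip_width: 91.7
finger_force: 0.0
```

>>> step_arm --series "-1 -0.496 -0.065 0.039 0 0 0.0152; -1 -0.992 -0.131 0.078 0 0 0.0304"

```text
time: 1.7
tool_pos: [309.8, 253.7, 201.9]
tcp_rot: [3.141, -0.0, 2.148]
contact_force: [-0.3, 0.5, -0.1]
grip_width: 91.8
finger_force: 0.0
```

>>> step_arm --series "-1 -0.499 0.03 0.039 0 0 0.0152; -1 -0.999 0.06 0.078 0 0 0.0304; -1 -0.999 0.06 0.078 0 0 0.0304"

```text
time: 2.0
tool_pos: [359.2, 187.8, 195.4]
tcp_rot: [3.141, 0.001, 1.953]
contact_force: [-1.1, -0.3, -0.0]
grip_width: 91.7
finger_force: 0.0
```

```bash
python3 -c "
from plan import *
print(here(),readout.get_obs()['time'],readout.get_obs()['joint_positions'].round(2))
plan([(476.5,30.4,180,85,-1,42,1)])"
```

```text
[359.21800915 187.8309773  195.40135372 111.91684535] 2.0 [ 0.29  0.15  1.87 -0.    1.11 -0.09]
-1 -0.475 0.125 0.039 0 0 0.015; -1 -0.949 0.25 0.077 0 0 0.0299
-1 -0.443 0.212 0.039 0 0 0.015; -1 -0.886 0.423 0.077 0 0 0.0299
-1 -0.396 0.291 0.039 0 0 0.015; -1 -0.396 0.291 0.039 0 0 0.015
rows 6 end [476.5  30.4 180.   85. ]
```

>>> step_arm --series "-1 -0.475 0.125 0.039 0 0 0.015; -1 -0.949 0.25 0.077 0 0 0.0299"

```text
time: 2.2
tool_pos: [404.4, 128.2, 189.6]
tcp_rot: [3.141, -0.0, 1.772]
contact_force: [0.9, 0.7, 0.2]
grip_width: 91.5
finger_force: 0.0
```

>>> step_arm --series "-1 -0.443 0.212 0.039 0 0 0.015; -1 -0.886 0.423 0.077 0 0 0.0299"

```text
time: 2.4
tool_pos: [452.2, 65.1, 183.3]
tcp_rot: [3.141, -0.0, 1.583]
contact_force: [1.0, 0.6, -0.1]
grip_width: 91.9
finger_force: 0.0
```

>>> step_arm --series "-1 -0.396 0.291 0.039 0 0 0.015; -1 -0.396 0.291 0.039 0 0 0.015; -1 -0.396 0.291 0.039 0 0 0.015"

```text
time: 2.7
tool_pos: [475.0, 34.5, 179.8]
tcp_rot: [-3.14, -0.001, 1.491]
contact_force: [-0.1, 1.3, 0.0]
grip_width: 91.7
finger_force: 0.0
```

```bash
python3 -c "
from plan import *
c=vision.capture('scene'); cv2.imwrite('pics/a1.png',cv2.resize(c['frame'][120:320,200:460,::-1],None,fx=3,fy=3))
print(here())
plan([(476.5,30.4,84,85,-1,25,2)])"
```

```text
[474.61486152  35.13690487 179.90504787  85.50454532]
-1 -0.014 0.007 0.3 0 0 0.0004; -1 -0.029 0.014 0.599 0 0 0.0007; -1 -0.043 0.021 0.899 0 0 0.0011
-1 -0.014 0.007 0.3 0 0 0.0004; -1 -0.014 0.007 0.3 0 0 0.0004; -1 -0.014 0.007 0.3 0 0 0.0004
rows 6 end [476.5  30.4  84.   85. ]
```

View pics/a1.png

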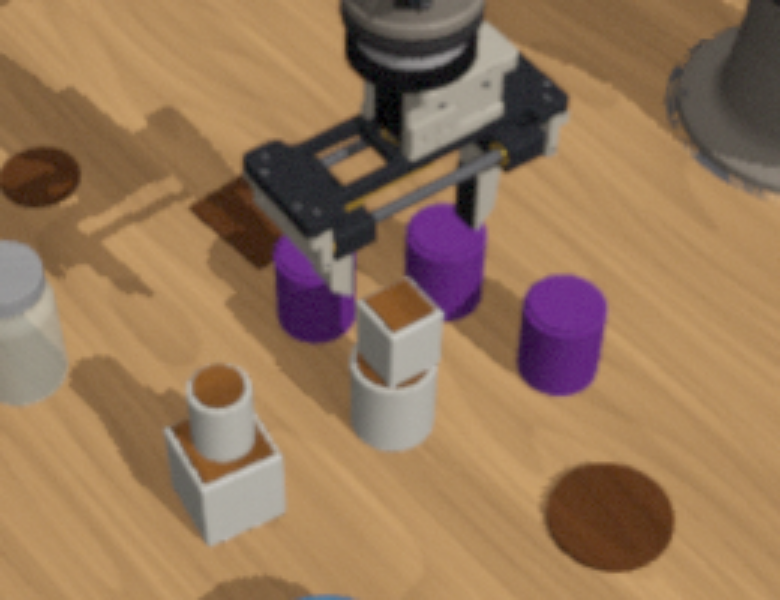

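The gripper sits over the near stack. This crop confirms small square on large round (390,340) and small round on large square (225,430), with the purple pots behind. I'll descend part way and then recheck.

>>> step_arm --series "-1 -0.014 0.03 0.15 0 0 0.0014; -1 -0.059 0.024 0.3 0 0 0.0014; -1 -0.059 0.024 0.3 0 0 0.0014"

```text
time: 3.05
tool_pos: [475.2, 30.3, 154.4]
tcp_rot: [-3.138, -0.0, 1.484]
contact_force: [0.1, -0.3, -0.5]
grip_width: 91.6
finger_force: 0.0
```

```bash
python3 -c "
from plan import *
for _ in range(3): print(here()); vision.capture('top')
plan([(476.5,30.4,84,85,-1,20,2)])"
```

```text
[475.21485929  30.34739274 154.37786345  85.00719012]
[475.82636496  30.28086657 155.25968003  84.98940531]
[476.40528655  30.1594091  155.89012855  84.9768207 ]
-1 0.001 -0.001 0.226 0 0 -0; -1 0.002 -0.002 0.452 0 0 -0; -1 0.003 -0.003 0.678 0 0 -0.0001; -1 0.004 -0.004 0.904 0 0 -0.0001; -1 0.004 -0.004 0.904 0 0 -0.0001; -1 0.004 -0.004 0.904 0 0 -0.0001
rows 6 end [476.5  30.4  84.   85. ]
```

>>> step_arm --series "-1 0 0 0.226 0 0 0; -1 0 0 0.452 0 0 0; -1 0 0 0.678 0 0 0; -1 0 0 0.9 0 0 0; -1 0 0 0.9 0 0 0; 1 0 0 0.9 0 0 0; 1 0 0 0.9 0 0 0; 1 0 0 0.9 0 0 0; 1 0 0 0.9 0 0 0; 1 0 0 0.9 0 0 0; 1 0 0 0.9 0 0 0; 1 0 0 0.9 0 0 0; 1 0 0 0.9 0 0 0; 1 0 0 0.9 0 0 0"

```text
time: 4.6
tool_pos: [476.8, 29.4, 83.9]
tcp_rot: [-3.141, -0.0, 1.482]
contact_force: [-0.3, 0.5, -1.6]
grip_width: 41.9
finger_force: 29.8
```

```bash
python3 -c "
from plan import *
print(here(),readout.get_obs()['grip_width'],readout.get_obs()['finger_force'])
plan([(476.5,30.4,130,85,1,20,0),(561.8,349.8,130,74.7,1,32,2)])"
```

```text
[476.82754146  29.35929135  83.89993329  84.90753566] 41.94821101307053 29.838073253631592
1 0.004 -0.002 -0.192 0 0 -0.0001; 1 0.008 -0.003 -0.384 0 0 -0.0002; 1 0.013 -0.005 -0.576 0 0 -0.0003; 1 0.383 0.059 -0.576 0 0 0.0023; 1 0.753 0.123 -0.576 0 0 0.0049
1 0.372 0.053 0 0 0 0.0026; 1 0.744 0.106 0 0 0 0.0052
1 0.373 0.041 0 0 0 0.0026; 1 0.747 0.081 0 0 0 0.0052
1 0.375 0.028 0 0 0 0.0026; 1 0.749 0.057 0 0 0 0.0052
1 0.375 0.016 0 0 0 0.0026; 1 0.751 0.032 0 0 0 0.0052
1 0.376 0.004 0 0 0 0.0026; 1 0.376 0.004 0 0 0 0.0026; 1 0.376 0.004 0 0 0 0.0026
rows 16 end [561.8 349.8 130.   74.7]
```

>>> step_arm --series "1 0 0 -0.19 0 0 0; 1 0 0 -0.38 0 0 0; 1 0.01 0 -0.58 0 0 0; 1 0.38 0.06 -0.58 0 0 0.0023; 1 0.753 0.123 -0.576 0 0 0.0049"

```text
time: 5.1
tool_pos: [492.6, 88.7, 130.8]
tcp_rot: [3.14, -0.0, 1.449]
contact_force: [0.4, 0.1, -1.3]
grip_width: 42.2
finger_force: 29.8
```

>>> step_arm --series "1 0.372 0.053 0 0 0 0.0026; 1 0.744 0.106 0 0 0 0.0052"

```text
time: 5.3
tool_pos: [507.7, 147.7, 130.0]
tcp_rot: [-3.142, -0.0, 1.418]
contact_force: [-0.0, -0.1, -1.6]
grip_width: 42.3
finger_force: 29.8
```

>>> step_arm --series "1 0.373 0.041 0 0 0 0.0026; 1 0.747 0.081 0 0 0 0.0052"

```text
time: 5.5
tool_pos: [523.1, 205.9, 129.9]
tcp_rot: [-3.141, 0.0, 1.385]
contact_force: [0.4, -0.5, -2.0]
grip_width: 41.8
finger_force: 29.8
```

>>> step_arm --series "1 0.375 0.028 0 0 0 0.0026; 1 0.749 0.057 0 0 0 0.0052"

```text
time: 5.7
tool_pos: [538.6, 263.9, 129.8]
tcp_rot: [-3.141, 0.0, 1.353]
contact_force: [1.4, -0.8, -1.4]
grip_width: 42.4
finger_force: 29.8
```

>>> step_arm --series "1 0.375 0.016 0 0 0 0.0026; 1 0.751 0.032 0 0 0 0.0052"

```text
time: 5.9
tool_pos: [554.0, 322.0, 129.7]
tcp_rot: [-3.141, 0.0, 1.32]
contact_force: [-0.1, -0.6, -1.4]
grip_width: 42.0
finger_force: 29.8
```

>>> step_arm --series "1 0.376 0.004 0 0 0 0.0026; 1 0.376 0.004 0 0 0 0.0026; 1 0.376 0.004 0 0 0 0.0026; 1 0.376 0.004 0 0 0 0.0026"

```text
time: 6.3
tool_pos: [561.4, 349.0, 129.8]
tcp_rot: [-3.141, 0.001, 1.304]
contact_force: [-0.7, 0.8, -1.7]
grip_width: 41.9
finger_force: 29.8
```

```bash
python3 -c "
from plan import *
print(here(),readout.get_obs()['grip_width'],readout.get_obs()['contact_force'])
c=vision.capture('scene'); cv2.imwrite('pics/a2.png',cv2.resize(c['frame'][250:450,300:500,::-1],None,fx=3,fy=3))
plan([(561.8,349.8,60,74.7,1,20,2)])"
```

```text
[561.42915111 349.00109084 129.75212569  74.70439209] 41.89101209485282 [-0.66679533  0.75443893 -1.71952737]
1 0.003 0 0.219 0 0 -0; 1 0.006 0 0.437 0 0 -0; 1 0.009 0 0.656 0 0 -0; 1 0.012 -0.001 0.875 0 0 -0.0001; 1 0.012 -0.001 0.875 0 0 -0.0001; 1 0.012 -0.001 0.875 0 0 -0.0001
rows 6 end [561.8 349.8  60.   74.7]
```

View pics/a2.png

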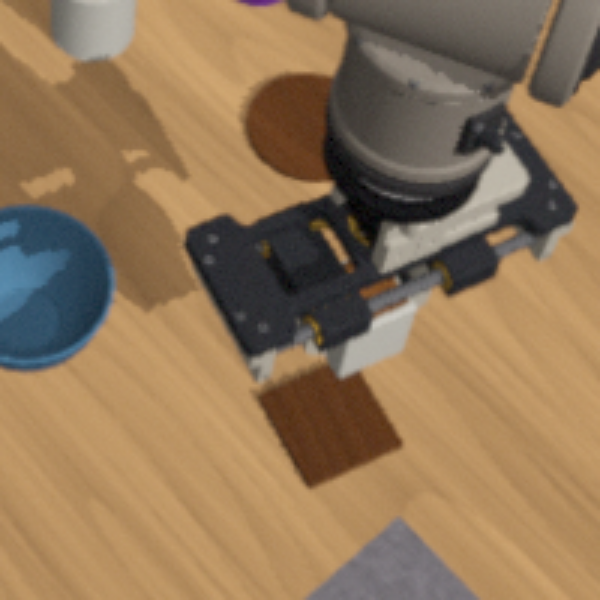

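The pot hangs upright above the small square coaster at (330,420). I'll lower it, easing the last few mm.

>>> step_arm --series "1 0.005 0 0.22 0 0 0; 1 0.01 0 0.44 0 0 0; 1 0.01 0 0.66 0 0 0; 1 0.01 0 0.875 0 0 0; 1 0.01 0 0.875 0 0 0"

```text
time: 6.85
tool_pos: [560.5, 348.9, 57.8]
tcp_rot: [-3.138, 0.003, 1.303]
contact_force: [-0.7, -0.1, -1.8]
grip_width: 42.4
finger_force: 29.8
```

>>> step_arm --series "1 0 0 0.2 0 0 0; 1 0 0 0.36 0 0 0; 1 0 0 0.42 0 0 0; 1 0 0 0.45 0 0 0; 1 0 0 0.47 0 0 0; 1 0 0 0.48 0 0 0; 1 0 0 0.485 0 0 0; 1 0 0 0.49 0 0 0; 1 0 0 0.492 0 0 0; 1 0 0 0.494 0 0 0; 1 0 0 0.495 0 0 0; 1 0 0 0.495 0 0 0"

```text
time: 8.05
tool_pos: [562.0, 350.7, 20.6]
tcp_rot: [3.142, -0.0, 1.304]
contact_force: [0.3, 0.2, -2.3]
grip_width: 42.3
finger_force: 29.8
```

```bash
python3 -c "
from plan import *
for i in range(2):print(here(),readout.get_obs()['contact_force']); vision.capture('top')"
```

```text
[561.95581088 350.69457879  20.61814476  74.72182274] [ 0.33231939  0.20660141 -2.30384785]
[561.94592805 350.68996831  20.57583995  74.72409301] [ 0.2442549   0.08147511 -1.10248221]
```

>>> step_arm --series "1 -0.012 0 0 0 0 0; 1 -0.012 0 0.005 0 0 0; 1 -0.012 0 0.009 0 0 0; 1 -0.012 0 0.01 0 0 0; 1 -0.012 0 0.01 0 0 0"

```text
time: 8.65
tool_pos: [561.7, 349.7, 19.9]
tcp_rot: [3.142, -0.0, 1.304]
contact_force: [-1.0, 0.0, 0.5]
grip_width: 41.8
finger_force: 29.8
```

>>> step_arm --series "0.2 0 0 0 0 0 0; -0.2 0 0 0 0 0 0; -0.5 0 0 0 0 0 0; -0.5 0 0 0 0 0 0; -0.5 0 0 0 0 0 0; -0.5 0 0 -0.1 0 0 0; -0.5 0 0 -0.4 0 0 0; -0.5 0 0 -0.8 0 0 0; -0.5 0 0 -0.98 0 0 0"

```text
time: 9.55
tool_pos: [563.1, 350.4, 101.8]
tcp_rot: [3.138, -0.003, 1.304]
contact_force: [0.1, 0.4, 0.5]
grip_width: 68.7
finger_force: 0.0
```

```bash
python3 -c "
from plan import *
print(here())
plan([(561,345,140,74.7,-1,25,0),(609.2,9.5,150,85,-1,42,2)])"
```

```text
[563.05981606 350.4351628  101.80492039  74.72396534]
-1 -0.036 -0.003 -0.239 0 0 0; -1 -0.072 -0.007 -0.477 0 0 0.0001; -1 -0.504 0.18 -0.491 0 0 -0.0031; -1 -0.936 0.368 -0.505 0 0 -0.0063
-1 -0.439 0.17 -0.014 0 0 -0.0032; -1 -0.878 0.34 -0.028 0 0 -0.0064
-1 -0.445 0.152 -0.014 0 0 -0.0032; -1 -0.891 0.305 -0.028 0 0 -0.0064
-1 -0.451 0.135 -0.014 0 0 -0.0032; -1 -0.902 0.269 -0.028 0 0 -0.0064
-1 -0.456 0.116 -0.014 0 0 -0.0032; -1 -0.456 0.116 -0.014 0 0 -0.0032; -1 -0.456 0.116 -0.014 0 0 -0.0032
rows 13 end [609.2   9.5 150.   85. ]
```

>>> step_arm --series "-1 -0.036 0 -0.24 0 0 0; -1 -0.07 0 -0.48 0 0 0; -1 -0.5 0.18 -0.49 0 0 -0.0031; -1 -0.936 0.368 -0.505 0 0 -0.0063"

```text
time: 9.95
tool_pos: [570.3, 269.8, 139.3]
tcp_rot: [3.14, -0.001, 1.347]
contact_force: [0.4, -0.6, -0.0]
grip_width: 91.3
finger_force: 0.0
```

>>> step_arm --series "-1 -0.439 0.17 -0.014 0 0 -0.0032; -1 -0.878 0.34 -0.028 0 0 -0.0064"

```text
time: 10.15
tool_pos: [581.0, 193.8, 140.9]
tcp_rot: [3.141, -0.0, 1.385]
contact_force: [0.9, 0.3, 0.2]
grip_width: 91.5
finger_force: 0.0
```

>>> step_arm --series "-1 -0.445 0.152 -0.014 0 0 -0.0032; -1 -0.891 0.305 -0.028 0 0 -0.0064"

```text
time: 10.35
tool_pos: [591.7, 119.1, 143.2]
tcp_rot: [3.141, -0.0, 1.425]
contact_force: [0.2, 0.8, -0.0]
grip_width: 92.0
finger_force: 0.0
```

>>> step_arm --series "-1 -0.451 0.135 -0.014 0 0 -0.0032; -1 -0.902 0.269 -0.028 0 0 -0.0064"

```text
time: 10.55
tool_pos: [602.5, 44.6, 145.4]
tcp_rot: [3.141, -0.0, 1.465]
contact_force: [1.2, -0.3, 0.1]
grip_width: 92.2
finger_force: 0.0
```

>>> step_arm --series "-1 -0.456 0.116 -0.014 0 0 -0.0032; -1 -0.456 0.116 -0.014 0 0 -0.0032; -1 -0.456 0.116 -0.014 0 0 -0.0032; -1 -0.456 0.116 -0.014 0 0 -0.0032"

```text
time: 10.95
tool_pos: [607.6, 9.7, 146.3]
tcp_rot: [-3.141, -0.0, 1.485]
contact_force: [-0.2, 0.7, -0.5]
grip_width: 91.9
finger_force: 0.0
```

```bash
python3 -c "
from plan import *
c=vision.capture('top'); np.save('top1.npy',c,allow_pickle=True)
print('SSq on coaster',fit(c,'s',34,561.8,349.8,61,-15),fit(c,'s',66,561.8,349.8,6,-15))
print(here())
T=[cv2.convertScaleAbs(ortho(c,561.8,349.8,z,50,4),alpha=1.5) for z in (61,6)]
for o in T: cv2.drawMarker(o,(200,200),(0,255,0),0,20)
cv2.imwrite('pics/b1.png',np.hstack(T)[:,:,::-1])
plan([(609.2,9.5,84,85,-1,20,2)])"
```

```text
SSq on coaster (np.float64(563.8), np.float64(349.5), np.float64(-15.2), np.float64(-34.9)) (np.float64(562.0), np.float64(350.6), np.float64(-14.8), np.float64(-6.0))
[607.63243991  10.01151333 146.32118759  85.11850161]
-1 -0.001 0.005 0.195 0 0 0.0001; -1 -0.002 0.01 0.39 0 0 0.0002; -1 -0.004 0.015 0.584 0 0 0.0002; -1 -0.005 0.02 0.779 0 0 0.0003; -1 -0.005 0.02 0.779 0 0 0.0003; -1 -0.005 0.02 0.779 0 0 0.0003
rows 6 end [609.2   9.5  84.   85. ]
```

View pics/b1.png

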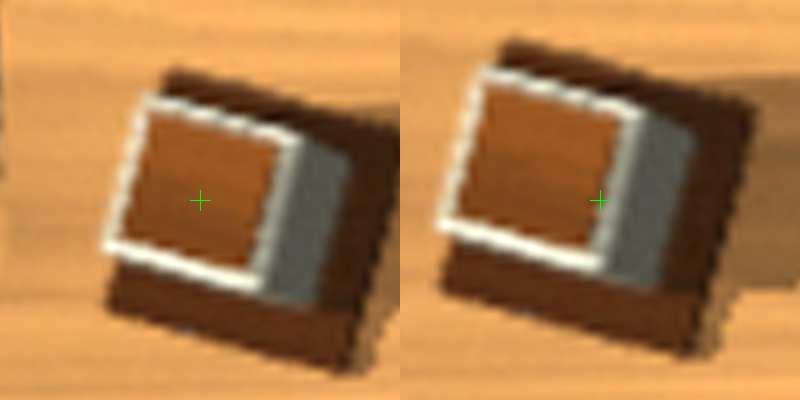

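The small square stands on its coaster, aligned (-15.2° against about -15°) and within about 2 mm. Next, the small round pot.

>>> step_arm --series "-1 0 0.01 0.2 0 0 0; -1 0 0.01 0.4 0 0 0; -1 0 0.01 0.6 0 0 0; -1 0 0.01 0.74 0 0 0; -1 0 0.01 0.74 0 0 0; -1 0 0.01 0.74 0 0 0"

```text
time: 11.6
tool_pos: [608.9, 9.3, 87.5]
tcp_rot: [3.141, -0.0, 1.485]
contact_force: [-1.4, -0.2, 0.2]
grip_width: 91.7
finger_force: 0.0
```

```bash
python3 -c "
from plan import *
c=vision.capture('scene'); print(here())
print('SSq scene',fit(c,'s',34,562.8,349.5,61,-15),fit(c,'s',66,561.8,349.8,6,-15))
for n,a in dict(cLR=('r',88,419.7,187,6),cSR=('r',66,542,-338,6),LR=('r',52,478,28,70)).items(): print(n,fit(c,*a))
print('LR top',fit(np.load('top1.npy',allow_pickle=True).item(),'r',52,478,28,70))
cv2.imwrite('pics/a3.png',cv2.resize(c['frame'][200:330,200:380,::-1],None,fx=4,fy=4))
"
```

```text
[609.16847697   9.13566739  87.9419738   85.08935737]
SSq scene (np.float64(561.8), np.float64(351.6), np.float64(-15.6), np.float64(-31.4)) (np.float64(558.5), np.float64(351.7), np.float64(-16.4), np.float64(-6.2))
cLR (np.float64(417.7), np.float64(190.8), 0, np.float64(-9.2))
cSR (np.float64(539.6), np.float64(-335.1), 0, np.float64(-5.7))
LR (np.float64(475.8), np.float64(29.3), 0, np.float64(-25.8))
LR top (np.float64(474.8), np.float64(28.8), 0, np.float64(2.9))
```

View pics/a3.png

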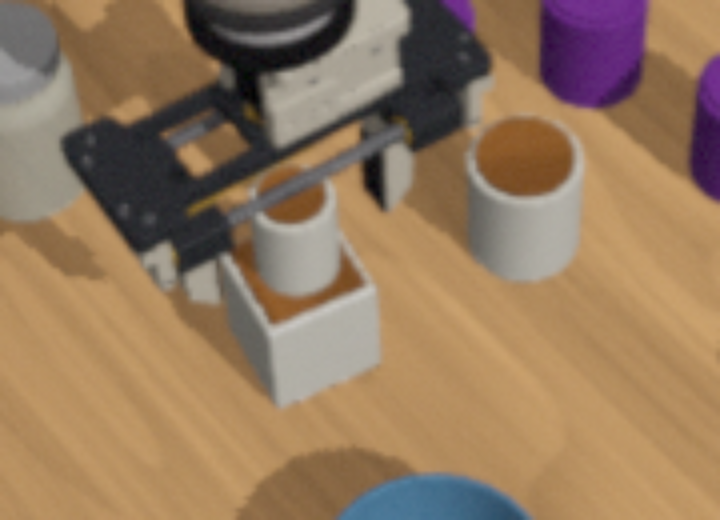

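Fingers straddle the small round pot at (295,240) cleanly. Closing.

>>> step_arm --series "1 0 0 0.025 0 0 0; 1 0 0 0.025 0 0 0; 1 0 0 0.025 0 0 0; 1 0 0 0.025 0 0 0; 1 0 0 0.025 0 0 0; 1 0 0 0.025 0 0 0; 1 0 0 0.025 0 0 0; 1 0 0 0.025 0 0 0; 1 0 0 0.025 0 0 0; 1 0 0 0.025 0 0 0"

```text
time: 12.65
tool_pos: [608.5, 8.8, 85.2]
tcp_rot: [-3.141, -0.0, 1.485]
contact_force: [-0.0, 0.1, 1.1]
grip_width: 41.7
finger_force: 30.0
```

```bash
python3 -c "
from plan import *
print(here(),readout.get_obs()['grip_width'],readout.get_obs()['finger_force'])
plan([(609.2,9.5,160,85,1,20,0),(542,-337,160,75,1,36,2)])"
```

```text
[608.54672371   8.79352938  85.17295908  85.05809718] 41.72029109304351 29.99973624944687
1 0.002 0.002 -0.234 0 0 0; 1 0.005 0.004 -0.468 0 0 0.0001; 1 0.007 0.006 -0.702 0 0 0.0001; 1 0.01 0.007 -0.935 0 0 0.0002; 1 -0.429 -0.039 -0.935 0 0 0.0029; 1 -0.868 -0.085 -0.935 0 0 0.0057
1 -0.44 -0.031 0 0 0 0.0028; 1 -0.88 -0.061 0 0 0 0.0056
1 -0.441 -0.015 0 0 0 0.0028; 1 -0.882 -0.03 0 0 0 0.0056
1 -0.441 0 0 0 0 0.0028; 1 -0.882 0 0 0 0 0.0056
1 -0.441 0.016 0 0 0 0.0028; 1 -0.882 0.031 0 0 0 0.0056; 1 -0.882 0.031 0 0 0 0.0056; 1 -0.882 0.031 0 0 0 0.0056
rows 16 end [ 542. -337.  160.   75.]
```

>>> step_arm --series "1 0 0 -0.22 0 0 0; 1 0 0 -0.45 0 0 0; 1 0 0 -0.7 0 0 0; 1 0.01 0 -0.935 0 0 0; 1 -0.429 -0.039 -0.935 0 0 0.0029; 1 -0.868 -0.085 -0.935 0 0 0.0057"

```text
time: 13.25
tool_pos: [596.2, -59.8, 160.6]
tcp_rot: [3.14, 0.0, 1.45]
contact_force: [0.9, 0.0, -1.5]
grip_width: 41.7
finger_force: 30.0
```

>>> step_arm --series "1 -0.44 -0.031 0 0 0 0.0028; 1 -0.88 -0.061 0 0 0 0.0056"

```text
time: 13.45
tool_pos: [582.1, -130.2, 159.8]
tcp_rot: [-3.142, -0.0, 1.413]
contact_force: [0.2, -0.2, -0.9]
grip_width: 41.8
finger_force: 30.0
```

>>> step_arm --series "1 -0.441 -0.015 0 0 0 0.0028; 1 -0.882 -0.03 0 0 0 0.0056"

```text
time: 13.65
tool_pos: [568.6, -199.7, 159.7]
tcp_rot: [-3.141, -0.0, 1.378]
contact_force: [0.3, -0.6, -1.6]
grip_width: 41.7
finger_force: 30.0
```

>>> step_arm --series "1 -0.441 0 0 0 0 0.0028; 1 -0.882 0 0 0 0 0.0056"

```text
time: 13.85
tool_pos: [555.1, -269.0, 159.7]
tcp_rot: [-3.141, -0.0, 1.342]
contact_force: [0.9, 0.2, -1.8]
grip_width: 41.9
finger_force: 30.0
```

>>> step_arm --series "1 -0.441 0.016 0 0 0 0.0028; 1 -0.882 0.031 0 0 0 0.0056; 1 -0.882 0.031 0 0 0 0.0056; 1 -0.882 0.031 0 0 0 0.0056; 1 -0.882 0.031 0 0 0 0.0056"

```text
time: 14.35
tool_pos: [542.2, -336.0, 159.7]
tcp_rot: [-3.141, -0.001, 1.309]
contact_force: [-0.2, -0.4, -1.3]
grip_width: 41.4
finger_force: 30.0
```

```bash
python3 -c "
from plan import *
print(here(),readout.get_obs()['contact_force'],readout.get_obs()['grip_width'])
plan([(541.8,-337.5,90,75,1,22,1),(541.8,-337.5,40,75,1,14,1)])"
```

```text
[ 542.1965139  -336.00821926  159.67902799   74.98116504] [-0.23889369 -0.37186177 -1.29388717] 41.44577442531729
1 -0.005 0 0.218 0 0 -0; 1 -0.01 0 0.435 0 0 -0; 1 -0.014 0 0.653 0 0 -0; 1 -0.019 0 0.871 0 0 -0.0001; 1 -0.019 0 0.871 0 0 -0.0001
1 0 0 0.156 0 0 -0; 1 0 0 0.312 0 0 -0; 1 0 0 0.469 0 0 -0; 1 0 0 0.625 0 0 -0; 1 0 0 0.625 0 0 -0
rows 10 end [ 541.8 -337.5   40.    75. ]
```

>>> step_arm --series "1 -0.005 0 0.22 0 0 0; 1 -0.01 0 0.44 0 0 0; 1 -0.015 0 0.65 0 0 0; 1 -0.02 0 0.87 0 0 0; 1 -0.02 0 0.87 0 0 0; 1 -0.02 0 0.87 0 0 0"

```text
time: 14.95
tool_pos: [542.1, -337.6, 90.7]
tcp_rot: [-3.141, -0.0, 1.309]
contact_force: [0.1, 0.1, -0.8]
grip_width: 41.6
finger_force: 30.0
```

>>> step_arm --series "1 0 0 0.2 0 0 0; 1 0 0 0.4 0 0 0; 1 0 0 0.6 0 0 0; 1 0 0 0.75 0 0 0; 1 0 0 0.8 0 0 0; 1 0 0 0.82 0 0 0; 1 0 0 0.82 0 0 0; 1 0 0 0.82 0 0 0"

```text
time: 15.75
tool_pos: [542.1, -338.8, 25.6]
tcp_rot: [3.14, 0.001, 1.308]
contact_force: [0.5, -0.1, -1.5]
grip_width: 41.8
finger_force: 30.0
```

```bash
python3 -c "
from plan import *
print(here(),readout.get_obs()['contact_force'],readout.get_obs()['grip_width'])
plan([(541.8,-337.8,21.1,75,1,1,2)])"
```

```text
[ 542.11054937 -338.8332349    25.64396756   74.94253319] [ 0.54846306 -0.11116376 -1.46314044] 41.76240756871432
1 0.002 -0.001 0.011 0 0 -0; 1 0.005 -0.003 0.023 0 0 -0.0001; 1 0.007 -0.004 0.034 0 0 -0.0001; 1 0.009 -0.006 0.045 0 0 -0.0001; 1 0.011 -0.007 0.057 0 0 -0.0002; 1 0.011 -0.007 0.057 0 0 -0.0002; 1 0.011 -0.007 0.057 0 0 -0.0002
rows 7 end [ 541.8 -337.8   21.1   75. ]
```

>>> step_arm --series "1 0.003 0 0.015 0 0 0; 1 0.006 0 0.03 0 0 0; 1 0.006 0 0.04 0 0 0; 1 0.006 0 0.05 0 0 0; 1 0.006 0 0.055 0 0 0; 1 0.006 0 0.057 0 0 0; 1 0.006 0 0.057 0 0 0; 1 0.006 0 0.057 0 0 0"

```text
time: 16.55
tool_pos: [541.8, -338.0, 21.2]
tcp_rot: [3.141, 0.0, 1.308]
contact_force: [-2.1, 1.7, 4.0]
grip_width: 41.7
finger_force: 30.0
```

```bash
python3 -c "
from plan import *
print(here(),readout.get_obs()['contact_force'],readout.get_obs()['grip_width'])"
```

```text
[ 541.78297248 -338.0456352    21.17947808   74.94463411] [-2.10254719  1.68078188  4.00416454] 41.717917054753954
```

>>> step_arm --series "0.2 0 0 0 0 0 0; -0.2 0 0 0 0 0 0; -0.5 0 0 0 0 0 0; -0.5 0 0 0 0 0 0; -0.5 0 0 0 0 0 0; -0.5 0 0 -0.1 0 0 0; -0.5 0 0 -0.4 0 0 0; -0.5 0 0 -0.8 0 0 0; -0.5 0 0 -0.98 0 0 0; -0.5 0 0 -0.98 0 0 0"

```text
time: 17.55
tool_pos: [543.0, -339.0, 101.4]
tcp_rot: [3.137, 0.002, 1.308]
contact_force: [0.4, 0.6, -0.2]
grip_width: 68.9
finger_force: 0.0
```

```bash
python3 -c "
from plan import *
c=vision.capture('top'); np.save('top2.npy',c,allow_pickle=True)
for n,a in dict(LR=('r',52,478,28,70),LRz67=('r',60,478,28,67,0,-1),LS=('s',52,611,11,70,-10.7),cLR=('r',88,419.7,187,6),cLS=('s',88,424.5,-190,6,2),SSq=('s',34,562,350,61,-15)).items(): print(n,fit(c,*a))
P=cloud(c); P[c['depth']==0]=np.nan; X,Y,Z=P[...,0],P[...,1],P[...,2]
[print(b) for b in blobs(c,(X>430)&(X<680)&(abs(Y)<60)&(Z>60)&(Z<80),P)]
print(here())
plan([(515,-250,130,75,-1,40,0),(477,29,130,85,-1,42,3)])"
```

```text
LR (np.float64(478.4), np.float64(27.7), 0, np.float64(-36.2))
LRz67 (np.float64(478.4), np.float64(27.8), 0, np.float64(-38.6))
LS (np.float64(611.4), np.float64(9.8), np.float64(-10.6), np.float64(-36.9))
cLR (np.float64(419.6), np.float64(188.6), 0, np.float64(-4.4))
cLS (np.float64(424.6), np.float64(-189.7), np.float64(2.3), np.float64(-4.4))
SSq (np.float64(563.8), np.float64(349.5), np.float64(-15.2), np.float64(-35.0))
{'px': [306.0, 208.0], 'z': 69.9, 'cen': [610.8, 11.1], 'mom': [611.0, 11.2], 'size': [59.7, 60.7], 'ang': 79.3, 'fill': 0.92}
{'px': [297.0, 264.0], 'z': 70.0, 'cen': [477.9, 29.3], 'mom': [478.3, 29.1], 'size': [57.7, 55.4], 'ang': 1.5, 'fill': 0.8}
[ 542.1146568  -338.29459834   99.33652684   74.93728816]
-1 0.326 -0.205 -0.128 0 0 -0.0001; -1 0.652 -0.409 -0.256 0 0 -0.0001; -1 0.978 -0.614 -0.383 0 0 -0.0002
-1 0.464 -0.194 0 0 0 -0.004; -1 0.927 -0.389 0 0 0 -0.0079
-1 0.473 -0.171 0 0 0 -0.004; -1 0.946 -0.342 0 0 0 -0.0079
-1 0.481 -0.147 0 0 0 -0.004; -1 0.961 -0.295 0 0 0 -0.0079
-1 0.487 -0.123 0 0 0 -0.004; -1 0.487 -0.123 0 0 0 -0.004; -1 0.487 -0.123 0 0 0 -0.004; -1 0.487 -0.123 0 0 0 -0.004
rows 13 end [477.  29. 130.  85.]
```

>>> step_arm --series "-1 0.326 -0.205 -0.13 0 0 0; -1 0.65 -0.41 -0.26 0 0 0; -1 0.978 -0.614 -0.383 0 0 0"

```text
time: 17.9
tool_pos: [513.3, -248.3, 127.4]
tcp_rot: [-3.138, -0.001, 1.307]
contact_force: [0.5, -0.5, -0.1]
grip_width: 88.1
finger_force: 0.0
```

>>> step_arm --series "-1 0.464 -0.194 0 0 0 -0.004; -1 0.927 -0.389 0 0 0 -0.0079"

```text
time: 18.1
tool_pos: [502.6, -168.6, 127.8]
tcp_rot: [-3.139, -0.001, 1.358]
contact_force: [0.6, 0.5, -0.0]
grip_width: 91.4
finger_force: 0.0
```

>>> step_arm --series "-1 0.473 -0.171 0 0 0 -0.004; -1 0.946 -0.342 0 0 0 -0.0079"

```text
time: 18.3
tool_pos: [491.7, -88.5, 127.7]
tcp_rot: [-3.139, -0.001, 1.408]
contact_force: [0.7, -0.1, -0.4]
grip_width: 91.9
finger_force: 0.0
```

>>> step_arm --series "-1 0.481 -0.147 0 0 0 -0.004; -1 0.961 -0.295 0 0 0 -0.0079"

```text
time: 18.5
tool_pos: [480.9, -8.9, 127.7]
tcp_rot: [-3.139, -0.0, 1.458]
contact_force: [1.2, 0.6, -0.0]
grip_width: 91.3
finger_force: 0.0
```

>>> step_arm --series "-1 0.487 -0.123 0 0 0 -0.004; -1 0.487 -0.123 0 0 0 -0.004; -1 0.487 -0.123 0 0 0 -0.004; -1 0.487 -0.123 0 0 0 -0.004; -1 0.487 -0.123 0 0 0 -0.004"

```text
time: 19.0
tool_pos: [477.1, 28.1, 128.8]
tcp_rot: [-3.141, 0.0, 1.48]
contact_force: [0.6, 0.0, -0.1]
grip_width: 91.9
finger_force: 0.0
```

```bash
python3 -c "
from plan import *
c=vision.capture('top'); np.save('top3.npy',c,allow_pickle=True)
print('SR',fit(c,'r',34,542,-338,61),fit(c,'r',66,542,-338,6))
P=cloud(c); P[c['depth']==0]=np.nan; X,Y,Z=P[...,0],P[...,1],P[...,2]
[print(b) for b in blobs(c,(X>500)&(X<680)&(abs(Y)>300)&(Z>50)&(Z<80),P)]
print(here())
plan([(478.3,28.5,75,85,-1,20,1),(478.3,28.5,26,85,-1,15,2)])"
```

```text
SR (np.float64(544.1), np.float64(-337.3), 0, np.float64(-32.4)) (np.float64(541.9), np.float64(-336.8), 0, np.float64(-1.3))
{'px': [162.0, 225.0], 'z': 60.5, 'cen': [563.7, 348.3], 'mom': [563.6, 348.4], 'size': [42.7, 41.6], 'ang': 73.3, 'fill': 0.91}
{'px': [454.0, 241.0], 'z': 60.5, 'cen': [543.7, -336.6], 'mom': [543.9, -336.7], 'size': [39.8, 42.8], 'ang': 27.2, 'fill': 0.77}
[477.13114154  28.09073691 128.92224341  84.7945212 ]
-1 0.002 0.005 0.225 0 0 -0.0002; -1 0.004 0.009 0.449 0 0 -0.0004; -1 0.006 0.014 0.674 0 0 -0.0006; -1 0.006 0.014 0.674 0 0 -0.0006; -1 0.006 0.014 0.827 0 0 -0.0006; -1 0.006 0.014 0.98 0 0 -0.0006
-1 0 0 0.153 0 0 -0; -1 0 0 0.306 0 0 -0; -1 0 0 0.306 0 0 -0; -1 0 0 0.306 0 0 -0
rows 10 end [478.3  28.5  26.   85. ]
```

>>> step_arm --series "-1 0 0.005 0.225 0 0 0; -1 0 0.01 0.45 0 0 0; -1 0 0.01 0.67 0 0 0; -1 0 0.01 0.82 0 0 0; -1 0 0.01 0.98 0 0 0; -1 0 0.01 0.98 0 0 0"

```text
time: 19.65
tool_pos: [476.9, 28.4, 49.4]
tcp_rot: [-3.138, -0.0, 1.48]
contact_force: [0.0, -0.6, -0.0]
grip_width: 91.6
finger_force: 0.0
```

>>> step_arm --series "-1 0 0 0.15 0 0 0; -1 0 0 0.3 0 0 0; -1 0 0 0.3 0 0 0; 1 0 0 0.3 0 0 0; 1 0 0 0.3 0 0 0; 1 0 0 0.3 0 0 0; 1 0 0 0.3 0 0 0; 1 0 0 0.3 0 0 0; 1 0 0 0.3 0 0 0; 1 0 0 0.3 0 0 0"

```text
time: 20.65
tool_pos: [477.6, 29.2, 27.2]
tcp_rot: [-3.141, -0.0, 1.482]
contact_force: [-2.5, 0.0, 6.3]
grip_width: 59.4
finger_force: 30.0
```

```bash
python3 -c "
from plan import *
o=readout.get_obs();print(here(),o['contact_force'],o['grip_width'],o['finger_force'])
c=vision.capture('top')
print('LR',fit(c,'r',52,478,28,70),fit(c,'r',60,478,28,67,0,-1))
P=cloud(c); P[c['depth']==0]=np.nan; X,Y,Z=P[...,0],P[...,1],P[...,2]
plan([(478,28.5,110,85,1,20,0),(419,187,110,85,1,32,3)])"
```

```text
[477.56631287  29.22278434  27.15451634  84.9178538 ] [-2.52091577  0.02371082  6.29556665] 59.444806492056784 30.00092715024948
LR (np.float64(482.6), np.float64(28.9), 0, np.float64(2.9)) (np.float64(476.2), np.float64(33.8), 0, np.float64(-3.2))
1 -0.002 0.001 -0.207 0 0 -0; 1 -0.003 0.002 -0.414 0 0 -0.0001; 1 -0.005 0.003 -0.621 0 0 -0.0001; 1 -0.007 0.005 -0.828 0 0 -0.0002
1 -0.002 0.001 -0.207 0 0 -0; 1 0.317 -0.15 -0.207 0 0 -0; 1 0.635 -0.302 -0.207 0 0 -0; 1 0.953 -0.453 -0.207 0 0 -0
1 0.318 -0.151 0 0 0 -0; 1 0.636 -0.302 0 0 0 -0; 1 0.955 -0.454 0 0 0 -0; 1 0.955 -0.454 0 0 0 -0; 1 0.955 -0.454 0 0 0 -0; 1 0.955 -0.454 0 0 0 -0
rows 14 end [419. 187. 110.  85.]
```

>>> step_arm --series "1 0 0 -0.1 0 0 0; 1 0 0 -0.3 0 0 0; 1 0 0 -0.55 0 0 0; 1 0 0 -0.82 0 0 0; 1 0 0 -0.82 0 0 0"

```text
time: 21.2
tool_pos: [479.8, 29.0, 94.9]
tcp_rot: [3.136, -0.0, 1.482]
contact_force: [0.1, -0.0, -2.3]
grip_width: 60.0
finger_force: 30.0
```

>>> step_arm --series "1 0 0 -0.2 0 0 0; 1 0.317 -0.15 -0.21 0 0 0; 1 0.635 -0.302 -0.21 0 0 0; 1 0.953 -0.453 -0.21 0 0 0"

```text
time: 21.6
tool_pos: [447.8, 109.0, 108.4]
tcp_rot: [-3.141, -0.0, 1.481]
contact_force: [0.1, -0.0, -2.8]
grip_width: 59.9
finger_force: 30.0
```

>>> step_arm --series "1 0.318 -0.151 0 0 0 0; 1 0.636 -0.302 0 0 0 0; 1 0.955 -0.46 0 0 0 0; 1 0.955 -0.46 0 0 0 0; 1 0.955 -0.46 0 0 0 0; 1 0.955 -0.46 0 0 0 0"

```text
time: 22.2
tool_pos: [418.7, 187.1, 108.8]
tcp_rot: [-3.141, 0.0, 1.482]
contact_force: [-0.0, -0.1, -1.9]
grip_width: 59.6
finger_force: 30.0
```

```bash
python3 -c "
from plan import *
o=readout.get_obs();print(here(),o['contact_force'],o['grip_width'],o['finger_force'])
plan([(418.2,188.8,40,85,1,20,3)])"
```

```text
[418.74948247 187.05465566 108.80243925  84.88805801] [-0.04425813 -0.10498298 -1.93141817] 59.58440373302496 29.999274015426636
1 0.005 -0.002 0.215 0 0 -0.0001; 1 0.011 -0.004 0.43 0 0 -0.0002; 1 0.016 -0.007 0.645 0 0 -0.0002; 1 0.021 -0.009 0.86 0 0 -0.0003; 1 0.021 -0.009 0.86 0 0 -0.0003; 1 0.021 -0.009 0.86 0 0 -0.0003; 1 0.021 -0.009 0.86 0 0 -0.0003
rows 7 end [418.2 188.8  40.   85. ]
```

>>> step_arm --series "1 0.005 0 0.215 0 0 0; 1 0.01 0 0.43 0 0 0; 1 0.02 -0.005 0.645 0 0 0; 1 0.02 -0.009 0.8 0 0 0; 1 0.02 -0.009 0.86 0 0 0; 1 0.02 -0.009 0.86 0 0 0; 1 0.02 -0.009 0.86 0 0 0; 1 0.02 -0.009 0.86 0 0 0"

```text
time: 23.0
tool_pos: [418.7, 189.3, 41.1]
tcp_rot: [3.14, -0.001, 1.482]
contact_force: [-0.1, -0.4, -2.4]
grip_width: 59.8
finger_force: 30.0
```

```bash
python3 -c "
from plan import *
o=readout.get_obs();print(here(),o['contact_force'],o['grip_width'],o['finger_force'])
plan([(418.2,188.8,33.0,85,1,1,2)])"
```

```text
[418.68595775 189.29075961  41.12229581  84.89020869] [-0.09816058 -0.35388132 -2.38401036] 59.780774585372434 29.99945193529129
1 -0.001 -0.001 0.011 0 0 -0; 1 -0.001 -0.001 0.023 0 0 -0.0001; 1 -0.002 -0.002 0.034 0 0 -0.0001; 1 -0.003 -0.002 0.045 0 0 -0.0001; 1 -0.004 -0.003 0.056 0 0 -0.0002; 1 -0.004 -0.004 0.068 0 0 -0.0002; 1 -0.005 -0.004 0.079 0 0 -0.0002; 1 -0.006 -0.005 0.09 0 0 -0.0003; 1 -0.007 -0.006 0.102 0 0 -0.0003; 1 -0.007 -0.006 0.102 0 0 -0.0003; 1 -0.007 -0.006 0.102 0 0 -0.0003
rows 11 end [418.2 188.8  33.   85. ]
```

>>> step_arm --series "1 -0.005 -0.005 0.03 0 0 0; 1 -0.005 -0.005 0.05 0 0 0; 1 -0.005 -0.005 0.065 0 0 0; 1 -0.005 -0.005 0.075 0 0 0; 1 -0.005 -0.005 0.085 0 0 0; 1 -0.005 -0.005 0.092 0 0 0; 1 -0.005 -0.005 0.098 0 0 0; 1 -0.005 -0.005 0.1 0 0 0; 1 -0.005 -0.005 0.1 0 0 0; 1 -0.005 -0.005 0.1 0 0 0"

```text
time: 24.0
tool_pos: [417.7, 189.0, 33.2]
tcp_rot: [3.141, -0.0, 1.482]
contact_force: [-1.7, -1.1, 7.4]
grip_width: 59.6
finger_force: 30.0
```

```bash
python3 -c "
from plan import *
o=readout.get_obs();print(here(),o['contact_force'],o['grip_width'],o['finger_force'])"
```

```text
[417.66083288 189.00388408  33.1714199   84.91418767] [-1.68341299 -1.06763866  7.39277679] 59.615190385023 30.00096559524536
```

>>> step_arm --series "0 0 0 0 0 0 0; -0.5 0 0 0 0 0 0; -1 0 0 0 0 0 0; -1 0 0 0 0 0 0; -1 0 0 0 0 0 0; -1 0 0 -0.1 0 0 0; -1 0 0 -0.4 0 0 0; -1 0 0 -0.8 0 0 0; -1 0 0 -0.98 0 0 0; -1 0 0 -0.98 0 0 0"

```text
time: 25.0
tool_pos: [419.1, 189.4, 113.3]
tcp_rot: [3.137, -0.002, 1.482]
contact_force: [-0.1, 0.8, -0.5]
grip_width: 92.0
finger_force: 0.0
```

```bash
python3 -c "
from plan import *
print(here())
plan([(611,10.5,115,79.4,-1,42,4)])"
```

```text
[419.08877266 189.41227951 113.26327198  84.9129403 ]
-1 -0.288 0.37 -0.003 0 0 0.0022; -1 -0.576 0.739 -0.006 0 0 0.0044
-1 -0.278 0.377 -0.003 0 0 0.0022; -1 -0.555 0.755 -0.006 0 0 0.0044
-1 -0.267 0.385 -0.003 0 0 0.0022; -1 -0.534 0.77 -0.006 0 0 0.0044
-1 -0.256 0.392 -0.003 0 0 0.0022; -1 -0.256 0.392 -0.003 0 0 0.0022; -1 -0.256 0.392 -0.003 0 0 0.0022; -1 -0.256 0.392 -0.003 0 0 0.0022; -1 -0.256 0.392 -0.003 0 0 0.0022
rows 11 end [611.   10.5 115.   79.4]
```

>>> step_arm --series "-1 -0.288 0.37 0 0 0 0.0022; -1 -0.576 0.739 0 0 0 0.0044"

```text
time: 25.2
tool_pos: [472.3, 137.7, 110.5]
tcp_rot: [-3.141, 0.0, 1.456]
contact_force: [0.4, 0.4, -0.1]
grip_width: 92.0
finger_force: 0.0
```

>>> step_arm --series "-1 -0.278 0.377 0 0 0 0.0022; -1 -0.555 0.755 0 0 0 0.0044"

```text
time: 25.4
tool_pos: [527.6, 85.6, 109.9]
tcp_rot: [-3.14, 0.0, 1.426]
contact_force: [-0.1, 0.0, 0.4]
grip_width: 91.7
finger_force: 0.0
```

>>> step_arm --series "-1 -0.267 0.385 0 0 0 0.0022; -1 -0.534 0.77 0 0 0 0.0044"

```text
time: 25.6
tool_pos: [582.4, 34.4, 109.7]
tcp_rot: [-3.14, 0.0, 1.398]
contact_force: [0.2, 0.6, 0.8]
grip_width: 91.9
finger_force: 0.0
```

>>> step_arm --series "-1 -0.256 0.392 0 0 0 0.0022; -1 -0.256 0.392 0 0 0 0.0022; -1 -0.256 0.392 0 0 0 0.0022; -1 -0.256 0.392 0 0 0 0.0022; -1 -0.256 0.392 0 0 0 0.0022"

```text
time: 26.1
tool_pos: [608.6, 11.0, 110.7]
tcp_rot: [-3.141, -0.0, 1.386]
contact_force: [0.4, -0.8, 0.2]
grip_width: 91.5
finger_force: 0.0
```

```bash
python3 -c "
from plan import *
c=vision.capture('top')
print('LRplaced',fit(c,'r',52,418,188,76),fit(c,'r',88,419.6,188,6))
s=vision.capture('scene')
print('scene LR',fit(s,'r',52,418,188,76),fit(s,'r',88,419.6,188,6),'SR',fit(s,'r',34,541,-338,61),fit(s,'r',66,541,-338,6),'LS',fit(s,'s',52,611,10.5,70,-10.6))
cv2.imwrite('pics/d1.png',cv2.resize(s['frame'][130:430,170:470,::-1],None,fx=2,fy=2))
print(here())
plan([(610.5,10.5,70,79.4,-1,20,0),(610.5,10.5,27,79.4,-1,15,2)])"
```

```text
LRplaced (np.float64(419.9), np.float64(187.2), 0, np.float64(-41.0)) (np.float64(419.5), np.float64(190.0), 0, np.float64(-4.9))
scene LR (np.float64(417.5), np.float64(189.1), 0, np.float64(-27.9)) (np.float64(417.4), np.float64(190.5), 0, np.float64(-3.9)) SR (np.float64(540.9), np.float64(-336.6), 0, np.float64(-17.0)) (np.float64(539.7), np.float64(-335.0), 0, np.float64(-2.4)) LS (np.float64(609.2), np.float64(11.4), np.float64(-10.8), np.float64(-27.6))
[608.99685666  10.93119093 111.0089547   79.43627035]
-1 -0.001 0.006 0.171 0 0 0; -1 -0.001 0.013 0.342 0 0 0.0001; -1 -0.002 0.019 0.513 0 0 0.0001; -1 -0.002 0.019 0.692 0 0 0.0001; -1 -0.002 0.019 0.871 0 0 0.0001
-1 0 0 0.179 0 0 -0; -1 0 0 0.179 0 0 -0; -1 0 0 0.179 0 0 -0
rows 8 end [610.5  10.5  27.   79.4]
```

View pics/d1.png

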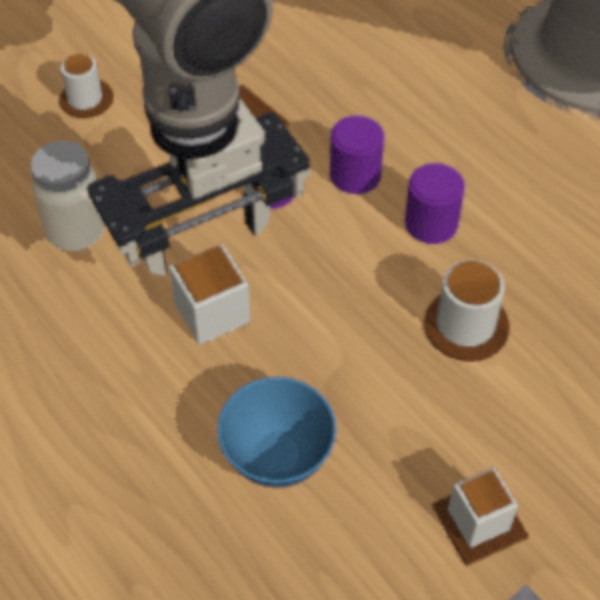

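All three placed pots stand on their coasters: small round (82,85), large round (470,310), small square (483,510). The jaws are over the large square at (212,290); picking it up now.

>>> step_arm --series "-1 0 0.006 0.17 0 0 0; -1 0 0.013 0.34 0 0 0; -1 0 0.015 0.51 0 0 0; -1 0 0.015 0.7 0 0 0; -1 0 0.015 0.87 0 0 0; -1 0 0.015 0.87 0 0 0"

```text
time: 26.8
tool_pos: [608.9, 10.0, 38.3]
tcp_rot: [-3.136, 0.0, 1.385]
contact_force: [0.5, -0.8, -0.1]
grip_width: 91.7
finger_force: 0.0
```

>>> step_arm --series "-1 0 0 0.12 0 0 0; -1 0 0 0.15 0 0 0; -1 0 0 0.15 0 0 0; 1 0 0 0.15 0 0 0; 1 0 0 0.15 0 0 0; 1 0 0 0.15 0 0 0; 1 0 0 0.15 0 0 0; 1 0 0 0.15 0 0 0; 1 0 0 0.15 0 0 0; 1 0 0 0.15 0 0 0"

```text
time: 27.8
tool_pos: [610.3, 9.9, 29.5]
tcp_rot: [-3.141, -0.0, 1.385]
contact_force: [-3.8, 1.5, 4.4]
grip_width: 60.0
finger_force: 30.0
```

```bash
python3 -c "
from plan import *
o=readout.get_obs();print(here(),o['contact_force'],o['grip_width'],o['finger_force'])
x,y,z,w=here()
plan([(x,y,z+82,w,1,22,1),(424.2,-189.8,z+82,92,1,32,4)])"
```

```text
[610.25216577   9.92858782  29.47128773  79.36998694] [-3.82831278  1.45084753  4.42038272] 60.03560477799112 30.00042825937271
1 0 0 -0.256 0 0 -0; 1 0 0 -0.513 0 0 -0; 1 0 0 -0.769 0 0 -0
1 0 0 -0.256 0 0 -0; 1 0 0 -0.256 0 0 -0; 1 -0.32 -0.203 -0.256 0 0 -0.0039; 1 -0.641 -0.406 -0.256 0 0 -0.0078; 1 -0.961 -0.608 -0.256 0 0 -0.0117
1 -0.305 -0.226 0 0 0 -0.0039; 1 -0.609 -0.452 0 0 0 -0.0078; 1 -0.914 -0.677 0 0 0 -0.0117
1 -0.287 -0.248 0 0 0 -0.0039; 1 -0.574 -0.495 0 0 0 -0.0078; 1 -0.861 -0.743 0 0 0 -0.0117; 1 -0.861 -0.743 0 0 0 -0.0117; 1 -0.861 -0.743 0 0 0 -0.0117; 1 -0.861 -0.743 0 0 0 -0.0117; 1 -0.861 -0.743 0 0 0 -0.0117
rows 18 end [ 424.2 -189.8  111.5   92. ]
```

>>> step_arm --series "1 0 0 -0.1 0 0 0; 1 0 0 -0.3 0 0 0; 1 0 0 -0.55 0 0 0; 1 0 0 -0.769 0 0 0"

```text
time: 28.2
tool_pos: [610.9, 9.8, 91.4]
tcp_rot: [3.141, -0.0, 1.385]
contact_force: [0.2, 1.0, -3.5]
grip_width: 60.0
finger_force: 30.0
```

>>> step_arm --series "1 0 0 -0.256 0 0 0; 1 0 0 -0.256 0 0 0; 1 -0.32 -0.203 -0.256 0 0 -0.0039; 1 -0.641 -0.406 -0.256 0 0 -0.0078; 1 -0.961 -0.608 -0.256 0 0 -0.0117"

```text
time: 28.7
tool_pos: [547.5, -57.2, 110.0]
tcp_rot: [-3.14, -0.0, 1.46]
contact_force: [0.8, -0.5, -3.1]
grip_width: 59.8
finger_force: 30.0
```

>>> step_arm --series "1 -0.305 -0.226 0 0 0 -0.0039; 1 -0.609 -0.452 0 0 0 -0.0078; 1 -0.914 -0.677 0 0 0 -0.0117"

```text
time: 29.0
tool_pos: [485.4, -124.0, 110.2]
tcp_rot: [-3.141, -0.0, 1.533]
contact_force: [-0.3, -0.1, -3.9]
grip_width: 59.7
finger_force: 30.0
```

>>> step_arm --series "1 -0.287 -0.248 0 0 0 -0.0039; 1 -0.574 -0.495 0 0 0 -0.0078; 1 -0.861 -0.743 0 0 0 -0.0117; 1 -0.861 -0.743 0 0 0 -0.0117; 1 -0.861 -0.743 0 0 0 -0.0117; 1 -0.861 -0.743 0 0 0 -0.0117"

```text
time: 29.6
tool_pos: [425.0, -189.5, 110.9]
tcp_rot: [-3.142, -0.0, 1.606]
contact_force: [0.3, 0.1, -3.4]
grip_width: 59.9
finger_force: 30.0
```

```bash
python3 -c "
from plan import *
o=readout.get_obs();print(here(),o['contact_force'],o['grip_width'],o['finger_force'])
plan([(423.7,-190.3,42.5,92.1,1,20,3)])"
```

```text
[ 424.97889778 -189.46991245  110.87014305   92.00489316] [ 0.30720533  0.12118937 -3.37525035] 59.85163746734319 29.998134076595306
1 -0.002 -0.004 0.214 0 0 -0.0001; 1 -0.005 -0.008 0.427 0 0 -0.0001; 1 -0.007 -0.012 0.641 0 0 -0.0002; 1 -0.01 -0.016 0.855 0 0 -0.0003; 1 -0.01 -0.016 0.855 0 0 -0.0003; 1 -0.01 -0.016 0.855 0 0 -0.0003; 1 -0.01 -0.016 0.855 0 0 -0.0003
rows 7 end [ 423.7 -190.3   42.5   92.1]
```

>>> step_arm --series "1 0 -0.004 0.214 0 0 0; 1 -0.005 -0.008 0.43 0 0 0; 1 -0.01 -0.012 0.64 0 0 0; 1 -0.01 -0.016 0.8 0 0 -0.0003; 1 -0.01 -0.016 0.855 0 0 -0.0003; 1 -0.01 -0.016 0.855 0 0 -0.0003; 1 -0.01 -0.016 0.855 0 0 -0.0003; 1 -0.01 -0.016 0.855 0 0 -0.0003"

```text
time: 30.4
tool_pos: [424.0, -190.9, 43.5]
tcp_rot: [3.14, 0.001, 1.608]
contact_force: [-0.1, 0.1, -3.6]
grip_width: 60.1
finger_force: 30.0
```

```bash
python3 -c "
from plan import *
o=readout.get_obs();print(here(),o['contact_force'],o['grip_width'],o['finger_force'])
plan([(423.7,-190.3,35.4,92.1,1,20,3)])"
```

```text
[ 423.98476037 -190.88692516   43.49096252   92.12995244] [-0.07401529  0.11488513 -3.57028985] 60.05892236764162 29.99800443649292
1 0.007 -0.003 0.101 0 0 0.0001; 1 0.007 -0.003 0.101 0 0 0.0001; 1 0.007 -0.003 0.101 0 0 0.0001; 1 0.007 -0.003 0.101 0 0 0.0001
rows 4 end [ 423.7 -190.3   35.4   92.1]
```

>>> step_arm --series "1 0.005 0 0.03 0 0 0; 1 0.005 0 0.05 0 0 0; 1 0.005 0 0.065 0 0 0; 1 0.005 0 0.075 0 0 0; 1 0.005 0 0.085 0 0 0; 1 0.005 0 0.092 0 0 0; 1 0.005 0 0.098 0 0 0; 1 0.005 0 0.101 0 0 0; 1 0.005 0 0.101 0 0 0; 1 0.005 0 0.101 0 0 0"

```text
time: 31.4
tool_pos: [423.4, -190.4, 35.4]
tcp_rot: [3.141, 0.0, 1.608]
contact_force: [-0.7, 1.0, 5.8]
grip_width: 59.9
finger_force: 30.0
```

```bash
python3 -c "
from plan import *
o=readout.get_obs();print(here(),o['contact_force'],o['grip_width'],o['finger_force'])"
```

```text
[ 423.374987   -190.36779577   35.44021189   92.11359735] [-0.65118191  0.97675715  5.77298967] 59.878645559230144 30.00020921230316
```

>>> step_arm --series "0 0 0 0 0 0 0; -0.5 0 0 0 0 0 0; -1 0 0 0 0 0 0; -1 0 0 0 0 0 0; -1 0 0 0 0 0 0; -1 0 0 -0.1 0 0 0; -1 0 0 -0.4 0 0 0; -1 0 0 -0.8 0 0 0; -1 0 0 -0.98 0 0 0; -1 0.3 0 -0.98 0 0 0; -1 0.7 0 -0.98 0 0 0; -1 1 0 -0.98 0 0 0"

```text
time: 32.6
tool_pos: [420.2, -109.2, 113.8]
tcp_rot: [3.141, -0.0, 1.607]
contact_force: [0.7, 0.2, 1.1]
grip_width: 91.7
finger_force: 0.0
```

>>> step_arm --series "-1 0.5 0.2 0 0 0 0; -1 1 0.4 0 0 0 0"

```text
time: 32.8
tool_pos: [449.7, -28.2, 114.0]
tcp_rot: [3.141, 0.0, 1.606]
contact_force: [0.7, -0.3, -0.7]
grip_width: 91.9
finger_force: 0.0
```

>>> step_arm --series "-1 0.5 0.2 0 0 0 0; -1 1 0.4 0 0 0 0; -1 1 0.4 0 0 0 0; -1 1 0.4 0 0 0 0"

```text
time: 33.2
tool_pos: [478.4, 52.7, 113.5]
tcp_rot: [3.142, 0.0, 1.61]
contact_force: [-0.2, -0.8, 0.2]
grip_width: 91.9
finger_force: 0.0
```

```bash
cat > chk.py <<'E'
from plan import *
c=vision.capture('top'); s=vision.capture('scene'); print(here())
for n,sh,d,x,y,h,th in (('LR','r',60,418.5,188,76,0),('LS','s',60,424,-190,76,2),('SR','r',42,542,-337.5,61,0),('SSq','s',42,562,349.5,61,-15)):
    D=d+28 if d==60 else d+24
    for cam,k in (('top',c),('scene',s)): print(n,cam,[float(v) for v in fit(k,sh,d-8,x,y,h,th)],[float(v) for v in fit(k,sh,D,x,y,6,th)])
    
P=[(s,562,350),(s,542,-338),(s,420,188),(s,424,-190),(c,562,350),(c,542,-338),(c,420,188),(c,424,-190)]
f=[]
for k,x,y in P:
    w=cv2.projectPoints(np.array([[x,y,30.]]),np.asarray(k['rvec'],float),np.asarray(k['tvec'],float),np.array([[K(k),0,k['cx']],[0,K(k),k['cy']],[0,0,1.]]),np.array([k['k1'],0,0,0,0]))[0].ravel().astype(int)
    f.append(cv2.resize(k['frame'][w[1]-33:w[1]+33,w[0]-33:w[0]+33],(200,200),interpolation=cv2.INTER_CUBIC))
cv2.imwrite('pics/chk.png',cv2.convertScaleAbs(np.vstack([np.hstack(f[:4]),np.hstack(f[4:])])[:,:,::-1],alpha=1.4))
E
python3 chk.py
```

```text
[478.15372137  51.24862031 113.35644802  92.08957483]
LR top [419.8, 186.7, 0.0, -25.5] [419.3, 190.2, 0.0, 2.2]
LR scene [417.5, 189.1, 0.0, -28.2] [417.6, 190.6, 0.0, -4.0]
LS top [425.5, -190.1, 2.1, -36.7] [424.4, -183.2, 2.5, -5.2]
LS scene [422.7, -188.9, 1.9, -20.4] [421.7, -187.1, 2.1, -1.8]
SR top [544.1, -337.2, 0.0, -31.0] [541.8, -336.8, 0.0, -1.0]
SR scene [540.8, -336.7, 0.0, -16.2] [540.0, -335.2, 0.0, -1.7]
SSq top [563.8, 349.5, -15.2, -34.8] [561.9, 350.7, -15.0, -6.0]
SSq scene [561.8, 351.6, -15.5, -31.5] [558.6, 352.3, -16.5, -6.4]
```

View pics/chk.png

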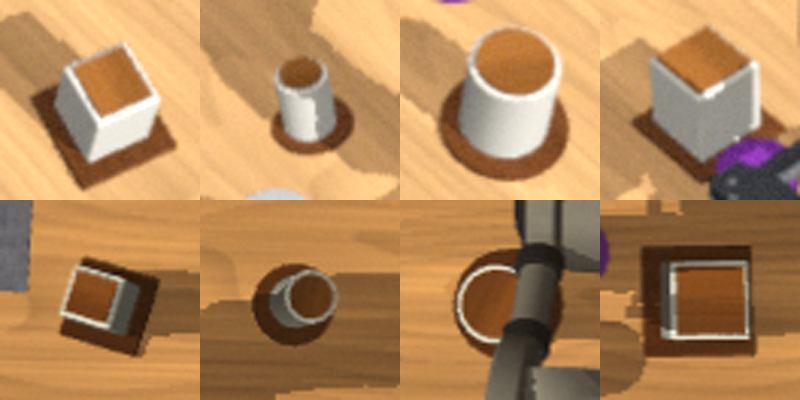

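The crops show all four pots upright, centred on matching coasters to about 2 mm, and the square ones in line. The robot touches nothing, so I'm handing in.

```bash
python3 -c "
from plant import order; print(order.close_job())"
```

```text
the job is handed in; nothing more can be done
None
```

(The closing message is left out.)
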